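# Make up the two table caddies for service

## Task

Make up the two table caddies for service: the steel caddy gets the orange sauce bottle and the red shaker, the wooden caddy gets the dark brown sauce bottle and the green shaker, each bottle in the wide well and each shaker in the narrow one. Keep them upright and lower each one to the bottom of its well before letting go, without dropping it. Leave the white bottle, the white shaker and the tin where they stand.

Things in the scene. Friction and masses are not known exactly. Their poses are not given: they have to be found in the camera images.
- steel_caddy: Table caddy of bright folded sheet steel. Fixed on the table. 96 mm (x) by 171 mm (y) by 55 mm high, plus a wire bow 17 mm out at each y end; origin at the centre of its underside, z up. Two round wells open upward: wide bottle well, 76 mm across, centred at x = 0, y = -37.5 mm in this body's frame; narrow shaker well, 63 mm across, at x = 0, y = +44 mm. Well floors lie 6 mm above the origin.
- wooden_caddy: Table caddy, one block of brown wood. Fixed on the table. 96 mm (x) by 171 mm (y) by 55 mm high, plus a wire bow 17 mm out at each y end; origin at the centre of its underside, z up. Two round wells open upward: wide bottle well, 76 mm across, centred at x = 0, y = -37.5 mm in this body's frame; narrow shaker well, 63 mm across, at x = 0, y = +44 mm. Well floors lie 6 mm above the origin.
- orange_bottle: Orange squeeze bottle standing upright, rigid, closed; origin at the centre of its underside, z up its axis. Body 60 mm across, 0 to 147 mm above the origin; tapering collar 48 mm across, 147 to 166 mm (slips if gripped); then a pointed nozzle (22 mm at its foot) up to 198 mm; 0.38 kg. Grasp it round the top of the body, from above with the nozzle between the fingers, or tilted.
- brown_bottle: Dark brown, pale-topped squeeze bottle standing upright, rigid, closed; origin at the centre of its underside, z up its axis. Body 60 mm across, 0 to 138 mm above the origin; tapering collar 49 mm across, 138 to 154 mm (slips if gripped); then a pointed nozzle (22 mm at its foot) up to 186 mm; 0.30 kg. Grasp it round the top of the body, from above with the nozzle between the fingers, or tilted.
- red_shaker: Red glass shaker with a rounded silver-grey perforated cap, standing upright; origin at the centre of its underside, z up its axis. 45 mm across the body (0-62 mm above the origin), cap 40 mm across (62-86 mm), 86 mm tall, 0.13 kg. Grasp it round the upper body or cap from above.
- green_shaker: Olive-green glass shaker with a rounded silver-grey perforated cap, standing upright; origin at the centre of its underside, z up its axis. 47 mm across the body (0-62 mm above the origin), cap 40 mm across (62-86 mm), 86 mm tall, 0.13 kg. Grasp it round the upper body or cap from above.
- white_bottle: Cream-white squeeze bottle, 66 mm across, 210 mm tall, origin at the centre of its underside. Bystander: leave it where it stands.
- white_shaker: White glass shaker with a silver-grey cap, 44 mm across, 86 mm tall, origin at the centre of its underside. Bystander: leave it where it stands.
- tin: Food tin with a printed paper wrapper in cream, red and green and a metal top, 57 mm across, 72 mm tall, origin at the centre of its underside. Bystander: leave it where it stands.
Mind the look-alikes: they are no part of the job. Leave any blue, purple or yellow look-alike of the red_shaker alone.

How it is judged:
At the end, for the whole second after the job is handed in: Each of the four stands in its own well: within 12 mm of the well's centre along each caddy axis, underside within 6 mm of the well's floor, within 0.1 rad of upright, at rest and released; the white bottle, white shaker and tin within 3 cm of where they started (x of orange_bottle in the frame of steel_caddy between -0.012 and 0.012 m and y of orange_bottle in the frame of steel_caddy between -0.0495 and -0.0255 m and z of orange_bottle in the frame of steel_caddy between 0 and 0.012 m and angle between each of orange_bottle, red_shaker, brown_bottle, green_shaker's own z axis and vertical below 0.1 rad and linear speed of each of orange_bottle, red_shaker, brown_bottle, green_shaker below 0.02 m/s and contact force between each of orange_bottle, red_shaker, brown_bottle, green_shaker and the fingers below 0.1 N and x of red_shaker in the frame of steel_caddy between -0.012 and 0.012 m and y of red_shaker in the frame of steel_caddy between 0.032 and 0.056 m and z of red_shaker in the frame of steel_caddy between 0 and 0.012 m and x of brown_bottle in the frame of wooden_caddy between -0.012 and 0.012 m and y of brown_bottle in the frame of wooden_caddy between -0.0495 and -0.0255 m and z of brown_bottle in the frame of wooden_caddy between 0 and 0.012 m and x of green_shaker in the frame of wooden_caddy between -0.012 and 0.012 m and y of green_shaker in the frame of wooden_caddy between 0.032 and 0.056 m and z of green_shaker in the frame of wooden_caddy between 0 and 0.012 m and distance of each of white_bottle, white_shaker, tin from where it was at the start of the episode below 0.03 m); the robot touches nothing.
It fails at once if a bottle or shaker of the job is dropped (faster than 0.6 m/s with no finger on it: a free fall of about 2 cm) ((linear speed of orange_bottle above 0.6 m/s and contact force between orange_bottle and the fingers below 0.01 N) or (linear speed of red_shaker above 0.6 m/s and contact force between red_shaker and the fingers below 0.01 N) or (linear speed of brown_bottle above 0.6 m/s and contact force between brown_bottle and the fingers below 0.01 N) or (linear speed of green_shaker above 0.6 m/s and contact force between green_shaker and the fingers below 0.01 N)).
It fails at once if a bottle or shaker of the job is tipped more than 0.7 rad (angle between any of orange_bottle, red_shaker, brown_bottle, green_shaker's own z axis and vertical above 0.7 rad).
It fails at once if the white bottle is moved more than 3 cm or knocked over (distance of white_bottle from where it was at the start of the episode above 0.03 m or angle between white_bottle's own z axis and vertical above 0.5 rad).
It fails at once if the white shaker is moved more than 3 cm or knocked over (distance of white_shaker from where it was at the start of the episode above 0.03 m or angle between white_shaker's own z axis and vertical above 0.5 rad).
It fails at once if the tin is moved more than 3 cm or knocked over (distance of tin from where it was at the start of the episode above 0.03 m or angle between tin's own z axis and vertical above 0.5 rad).
It also fails if it takes over 99 s, if anything falls off the work surface, if the arm or the gripper's body presses on something with over 40 N, if the wrist force passes 120 N, or if a joint passes its speed limit or range.

## Robot

A 6-joint arm with a two-finger parallel gripper is mounted at the origin on a cart in front of the work surface, level with it; the furniture and walls round the work are solid. World frame = base frame: x ahead of the robot, y to its left, z up, the work surface at z = 0. Lengths are in m, angles in rad, forces in N, time in s.
With the tool pointing down it reaches from about 0.35 to 0.975 m from the base axis. Payload 4.9 kg.
Tool frame: the origin (TCP) lies midway between the tips of the shut fingers; the grasp point (between the pads) lies 19 mm behind it; z points along the fingers, y is the line along which they close (so a half turn about z gives the same grasp; the last joint's range is limited). The gripper opens to 85 mm and grips with 20 to 120 N. Pads are 22 mm wide; open, the fingers measure 114 mm over their backs; the gripper's body (76 mm by 85 mm) begins 54 mm behind the grasp point. The pads swing forward as they close: fully open they stand 13 mm farther back than shut.
Start: joints at [-1.388, 0.053, 1.613, -0, 1.476, -0.119], TCP at [0.186, -0.597, 0.231] pointing down, gripper open.
Joint ranges: [-3.01, 3.01], [-1.01, 2.22], [0.06, 2.58], [-1.02, 4.17], [0.09, 2.62], [-3.14, 3.14]. Speed limits (rad/s): [2.57, 2.57, 3.14, 3.14, 3.14, 3.14].

## Interface

Orientations are given as a rotation vector (axis times angle).
In Python, from station import ctrl gives the robot as it stands.
- The arm moves only by the tool step_arm, never from a script. Its argument "targets" is a list of rows, each an object with "travel": the shift along the world's x, y, z as a fraction of full scale, a list of three; "angular": the turn, a rotation vector about the world's x, y, z as a fraction of full scale, a list of three; "gripper": the opening, from 0 (shut) to 1 (fully open). In form: [{"travel": [x, y, z], "angular": [rx, ry, rz], "gripper": gripper}, ...]. A call has 1 to 10 rows; each row is the pose to reach, as a shift and turn from the pose commanded when the call began; what a row does not reach only later rows make up. Full scale, the value 1, is 0.6 m for a shift and pi/4 rad for a turn. A row lasts 1/10 s, in which the tool goes at most 50 mm and 8.59 degrees, less where a joint would pass 70% of its speed; a pose out of reach is approached as far as the arm can. A call with a number of a shift or a turn outside -1 to 1 is refused whole. A call with a gripper value outside its range is refused whole. The fingers move at their own pace and stop on an object; "squeeze" is the grip in N (left out, the last holds). Time passes only in rows, so rows that repeat a pose let the fingers close. It gives the time, the measured TCP pose, the force, the opening and the grip force at its end, in the units of the state.
- ctrl.get_obs(): the state, without advancing time (a new reading comes with each control period).
- ctrl.get_image(name): name is "scene" or "side" or "wrist"; returns a dict with "img" (420x560x3 uint8, red, green, blue), "fx", "fy", "cx", "cy" (pixels), "rvec" (rotation vector, rad) and "tvec" (3), from world to camera coordinates, as OpenCV has them. Camera axes: x right, y down, z forward; pixel columns grow to the right and rows downward; lengths in m; the calibration is good to about 2 mm. The wrist camera is an equidistant fisheye: a pixel r from the principal point sees the ray r / f radians off the axis. A picture is of the moment at which its call begins. There is no depth.
- ctrl.finish_job(): hands the job in; it is judged then, once.
The state is a dict: "t": time; "q": joint angles; "dq": joint speeds; "effort": joint torques, N m; "tool_pos": TCP position; "tool_rot": TCP orientation; "contact_force": force on the tool from outside, world axes, zero at the start; "wrist_torque": the same for the moment, N m; "opening": finger opening in m; "grip_force": force on a finger pad.
Only numpy, scipy, OpenCV 4.12 (cv2) and the standard library are available. Lean on these libraries where they do the work, as an engineer would, in place of code of your own. Each camera call takes 0.05 s, during which the arm holds its last target. There are 200 camera calls.

## Working session

There is one attempt and no reset: what is moved stays moved. The work goes in short steps, Python scripts to look and compute and a tool call to move; the robot and the scene stay as the last step left them, time stands still between calls to the robot, and variables do not carry over. Pictures are saved under pics/ and viewed, at most 14 in all, crops included, and the job is handed in when it is done.

Besides the shell and the picture viewer there is one more tool, called after "Request:" by a JSON object that holds its "fn" and its "kwargs". step_arm: Moves the arm, as the interface text tells. Its arguments: {"type":"object","properties":{"targets":{"type":"array"},"squeeze":{"type":"number"}},"required":["targets"]}

```bash
ls; mkdir -p pics; cat > h.py <<'E'
import numpy as np, cv2, pickle
from station import ctrl
def grab(name,tag):
    d=ctrl.get_image(name); pickle.dump(d,open(f'pics/{tag}.pkl','wb'))
    cv2.imwrite(f'pics/{tag}.png',d['img'][:,:,::-1]); return d
def load(tag): return pickle.load(open(f'pics/{tag}.pkl','rb'))
def ray(d,u,v,fish=False):
    R=cv2.Rodrigues(np.array(d['rvec'],float))[0]; t=np.array(d['tvec'],float)
    x=(u-d['cx'])/d['fx']; y=(v-d['cy'])/d['fy']
    if fish:
        r=np.hypot(x,y); s=np.sin(r)/r if r>1e-9 else 1; c=np.array([x*s,y*s,np.cos(r)])
    else: c=np.array([x,y,1.])
    w=R.T@c; return -R.T@t, w/np.linalg.norm(w)
def onz(d,u,v,z,fish=False):
    o,w=ray(d,u,v,fish); return o+w*(z-o[2])/w[2]
def two(*rays):
    A=np.zeros((3,3));b=np.zeros(3)
    for o,w in rays:
        P=np.eye(3)-np.outer(w,w);A+=P;b+=P@o
    p=np.linalg.solve(A,b); return p,[np.linalg.norm((np.eye(3)-np.outer(w,w))@(p-o)) for o,w in rays]
def proj(d,p):
    R=cv2.Rodrigues(np.array(d['rvec'],float))[0]; c=R@np.array(p)+np.array(d['tvec'])
    return d['cx']+d['fx']*c[0]/c[2], d['cy']+d['fy']*c[1]/c[2]
E
python3 - <<'E'
from h import *
np.set_printoptions(precision=3,suppress=True)
for n in ('scene','side','wrist'):
    d=grab(n,n+'0'); o,w=ray(d,d['cx'],d['cy']); print(n,d['fx'],d['cx'],d['cy'],o,w)
print(ctrl.get_obs())
a=load('scene0')['img'];b=load('side0')['img']
for n,i in (('a',a),('b',b)): cv2.imwrite(f'pics/{n}_big.png',cv2.resize(i,(800,600),interpolation=2)[:,:,::-1])
E
```

```text
pics
scene 387.80699403343425 285.9743777380014 211.5484983808781 [-0.042 -0.914  0.508] [ 0.509  0.754 -0.415]
side 448.3586347889613 284.13932326720027 209.84964675524753 [ 0.43  -0.963  0.893] [ 0.1    0.731 -0.675]
wrist 325.19226210127806 279.5782540216644 204.49892881024573 [ 0.249 -0.577  0.373] [-0.253 -0.078 -0.964]
{'t': 0.15, 'q': array([-1.388,  0.053,  1.614, -0.   ,  1.476, -0.119]), 'dq': array([-0.   , -0.001, -0.002,  0.   ,  0.002,  0.   ]), 'effort': array([  0.   , -39.424, -37.072,  -0.   ,   0.005,   0.   ]), 'tool_pos': array([ 0.186, -0.596,  0.23 ]), 'tool_rot': array([-3.104, -0.472,  0.   ]), 'contact_force': array([-0.063, -0.011,  0.773]), 'wrist_torque': array([-0.03 , -0.014, -0.005]), 'grip_force': 0.0, 'opening': 0.0852949918898596}
```

View pics/a_big.png

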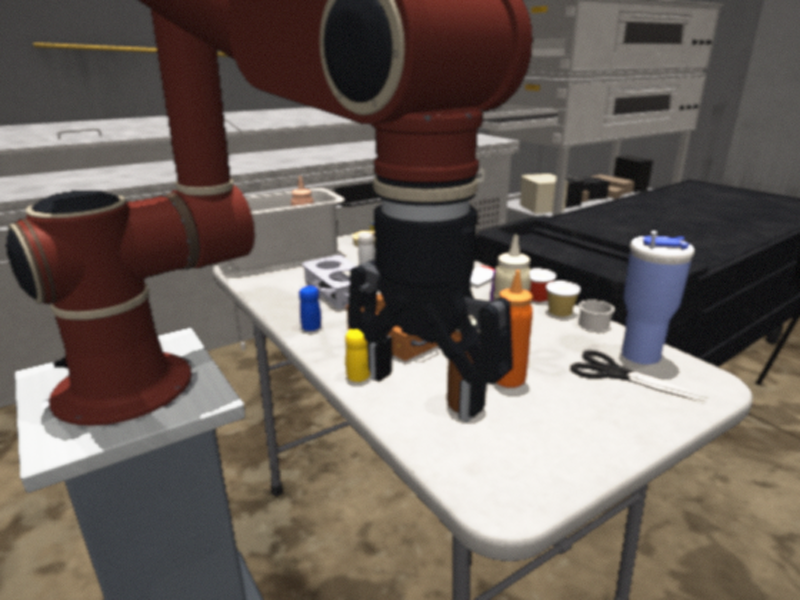

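View pics/b_big.png

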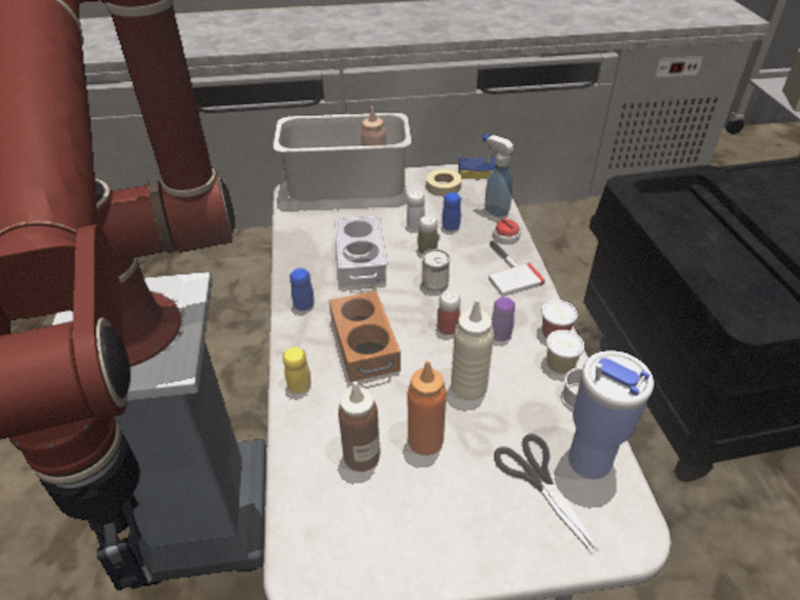

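The side view (800×600 px) shows:
- Orange bottle (427,410) and brown bottle with a pale top (360,430).
- Steel caddy (360,250) and wooden caddy (365,335).
- Red shaker (449,313), which could be mistaken for purple (503,318), blue (301,289 and 452,211) or yellow (296,370). I choose 449,313, which has a red body and silver cap.
- Green shaker (428,234).
- White shaker (416,210), tin (435,270) and white bottle (472,350), which all stay put.
- A pinkish bottle in the bin (373,130), which is a decoy for the orange one.

In the scene view the arm blocks most of this.

```bash
python3 - <<'E'
from h import *
np.set_printoptions(precision=3,suppress=True)
d=load('side0')
P={'orange tip':(427,364,.198),'brown tip':(357,385,.186),'red':(449,293,.086),'green':(428,219,.086),'white sh':(416,194,.086),'tin':(436,256,.072),'whiteB':(476,305,.21),
'yellow':(294,351,.086),'blue':(300,271,.086),'purple':(503,301,.086),
'w wide':(369,340,.055),'w nar':(356,308,.055),'s wide':(361,250,.055),'s nar':(358,230,.055)}
for k,(u,v,z) in P.items(): print(k,onz(d,u*.7,v*.7,z))
i=d['img'][60:330,180:440]; cv2.imwrite('pics/crop1.png',cv2.resize(i,None,fx=2.2,fy=2.2,interpolation=2)[:,:,::-1])
w=cv2.resize(load('wrist0')['img'],None,fx=1,fy=1); cv2.imwrite('pics/w0v.png',w[:,:,::-1])
E
```

```text
orange tip [ 0.544 -0.352  0.198]
brown tip [ 0.44  -0.366  0.186]
red [ 0.632 -0.083  0.086]
green [0.633 0.16  0.086]
white sh [0.622 0.26  0.086]
tin [0.631 0.048 0.072]
whiteB [ 0.638 -0.252  0.21 ]
yellow [ 0.341 -0.191  0.086]
blue [0.355 0.023 0.086]
purple [ 0.727 -0.119  0.086]
w wide [ 0.472 -0.153  0.055]
w nar [ 0.456 -0.065  0.055]
s wide [0.481 0.112 0.055]
s nar [0.481 0.184 0.055]
```

View pics/crop1.png

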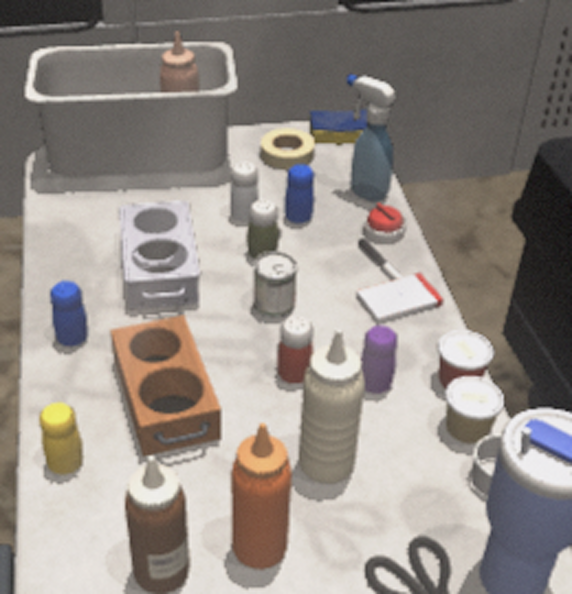

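The crop confirms it: the red shaker with the silver cap is at (296,350), green at (263,230), and the blue, purple and yellow ones are look-alikes. In both caddies the wide well is the one nearer the camera. Next I move the wrist camera above the table for a second view.

Request:
{"fn": "step_arm", "kwargs": {"targets": [{"travel":[0,0.05,0.08],"angular":[0,0,0],"gripper":1},{"travel":[0.1,0.1,0.15],"angular":[0,0,0],"gripper":1},{"travel":[0.5,0.8,0.4],"angular":[0,0,0],"gripper":1},{"travel":[0.5,0.8,0.4],"angular":[0,0,0],"gripper":1},{"travel":[0.5,0.8,0.4],"angular":[0,0,0],"gripper":1},{"travel":[0.5,0.8,0.4],"angular":[0,0,0],"gripper":1},{"travel":[0.5,0.8,0.4],"angular":[0,0,0],"gripper":1},{"travel":[0.5,0.8,0.4],"angular":[0,0,0],"gripper":1},{"travel":[0.5,0.8,0.4],"angular":[0,0,0],"gripper":1},{"travel":[0.5,0.8,0.4],"angular":[0,0,0],"gripper":1}]}}

```text
t: 1.15
tool_pos: [0.4196, -0.2242, 0.4291]
tool_rot: [3.106, 0.472, 0.0]
contact_force: [0.5, -0.8, -0.2]
opening: 0.0854
grip_force: 0.0
```

Request:
{"fn": "step_arm", "kwargs": {"targets": [{"travel":[0.08,0.15,0.05],"angular":[0,0,0],"gripper":1},{"travel":[0.08,0.15,0.05],"angular":[0,0,0],"gripper":1},{"travel":[0.08,0.15,0.05],"angular":[0,0,0],"gripper":1},{"travel":[0.08,0.15,0.05],"angular":[0,0,0],"gripper":1}]}}

```text
t: 1.55
tool_pos: [0.4676, -0.135, 0.4589]
tool_rot: [3.105, 0.477, 0.0]
contact_force: [-0.6, 0.6, 0.1]
opening: 0.0855
grip_force: 0.0
```

```bash
python3 - <<'E'
from h import *
np.set_printoptions(precision=3,suppress=True)
for n in ('scene','side','wrist'): d=grab(n,n+'1')
o,w=ray(d,d['cx'],d['cy']);print(o,w);print(ctrl.get_obs()['q'],ctrl.get_obs()['tool_pos'])
for n in('scene1','wrist1'):cv2.imwrite(f'pics/{n}b.png',cv2.resize(load(n)['img'],(800,600),interpolation=2)[:,:,::-1])
E
```

```text
[ 0.53  -0.117  0.601] [-0.254 -0.08  -0.964]
[-0.439 -0.308  1.572 -0.     1.879  0.832] [ 0.467 -0.137  0.458]
```

View pics/wrist1b.png

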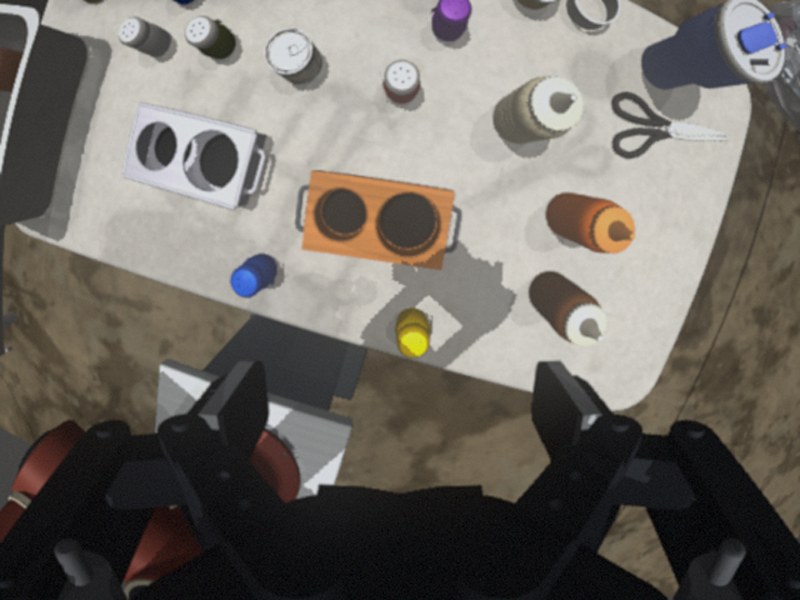

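View pics/scene1b.png

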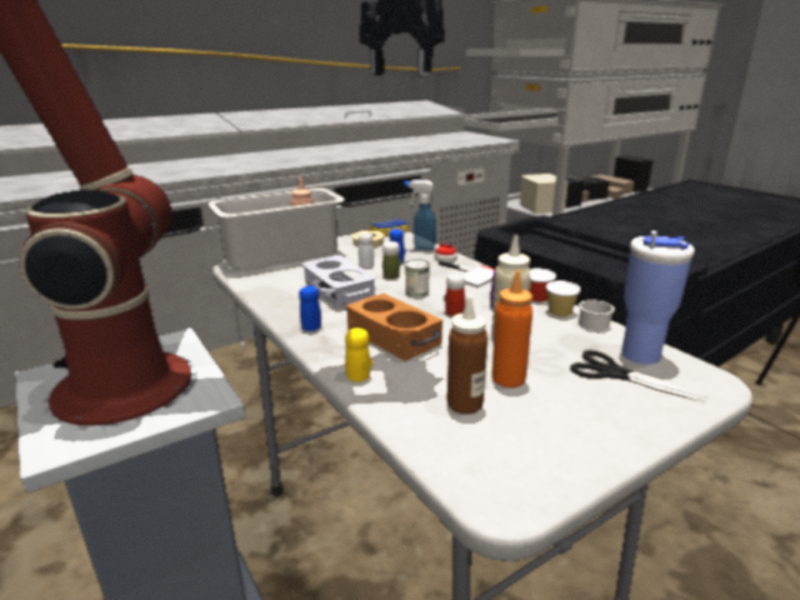

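Wrist view at 800×600:
- Steel caddy wells: narrow (156,147), wide (211,160).
- Wooden caddy wells: narrow (342,213), wide (408,221).
- Red cap (402,76), green cap (206,32), white cap (135,32), tin top (293,53).
- Orange nozzle (622,232), brown nozzle (592,330).

The scene view is now clear as well. Orange tip is (518,278), brown tip (470,303), red cap (455,281) and green cap (391,247).

```bash
python3 - <<'E'
from h import *
np.set_printoptions(precision=3,suppress=True)
W,S,D=load('wrist1'),load('scene1'),load('side1')
k=.7
def tri(n,w,d,s):
    r=[];
    if w:r.append(ray(W,w[0]*k,w[1]*k,True))
    if d:r.append(ray(D,d[0]*k,d[1]*k))
    if s:r.append(ray(S,s[0]*k,s[1]*k))
    p,e=two(*r);print(n,p,np.array(e))
tri('orange tip',(629,233),(427,363),(518,274))
tri('brown tip',(599,329),(357,384),(470,301))
tri('red cap',(401,69),(449,292),(455,275))
tri('green cap',(205,24),(428,218),(391,242))
tri('tin',(290,47),(436,256),(418,264))
tri('w wide',(408,221),(369,340),(407,318))
tri('w nar',(342,213),(356,308),(380,303))
tri('s wide',(211,160),(361,250),(354,277))
tri('s nar',(156,147),(358,230),(336,266))
# rectified z=.055 plane, 1 mm/px
x=np.arange(.40,.56,.0005);y=np.arange(-.23,.27,.0005)
R=cv2.Rodrigues(np.array(W['rvec'],float))[0]
Y,X=np.meshgrid(y,x)
c=np.stack([X,Y,0*X+.055],-1)@R.T+np.array(W['tvec'])
rho=np.hypot(c[...,0],c[...,1]);th=np.arctan2(rho,c[...,2])
u=W['cx']+W['fx']*th*c[...,0]/rho;v=W['cy']+W['fy']*th*c[...,1]/rho
im=cv2.remap(W['img'],u.astype('f4'),v.astype('f4'),cv2.INTER_CUBIC)
cv2.imwrite('pics/rect.png',im[:,:,::-1])
cv2.imwrite('pics/rectv.png',cv2.resize(im,(800,256))[:,:,::-1])
E
```

```text
orange tip [ 0.545 -0.345  0.192] [0.001 0.001 0.002]
brown tip [ 0.441 -0.359  0.178] [0.002 0.001 0.001]
red cap [ 0.634 -0.085  0.087] [0.002 0.003 0.003]
green cap [0.633 0.154 0.091] [0.004 0.002 0.003]
tin [0.632 0.046 0.07 ] [0.001 0.003 0.002]
w wide [ 0.473 -0.147  0.052] [0.001 0.003 0.002]
w nar [ 0.459 -0.07   0.06 ] [0.001 0.003 0.002]
s wide [0.484 0.101 0.058] [0.008 0.006 0.013]
s nar [0.483 0.182 0.056] [0.009 0.002 0.011]
```

View pics/rectv.png

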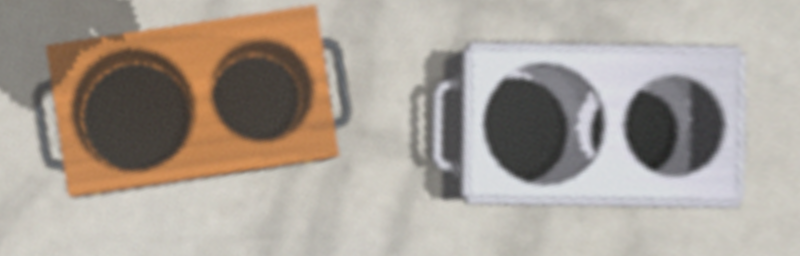

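From the rectified view, with dimensions matching the 96×171 mm top (so the 55 mm height holds):
- **Wooden:** centre (.463,-.109), yaw +0.144, wide well (.4685,-.146), narrow well (.457,-.066).
- **Steel:** centre (.478,.146), yaw ≈ -0.01, wide well (.477,.109), narrow well (.478,.190).

I'll do the shakers first. Hovering over red now, turning so the fingers close along x.

Request:
{"fn": "step_arm", "kwargs": {"targets": [{"travel":[0.278,0.087,-0.25],"angular":[0,0,0.8],"gripper":1},{"travel":[0.278,0.087,-0.25],"angular":[0,0,0.8],"gripper":1},{"travel":[0.278,0.087,-0.25],"angular":[0,0,0.8],"gripper":1},{"travel":[0.278,0.087,-0.25],"angular":[0,0,0.8],"gripper":1},{"travel":[0.278,0.087,-0.25],"angular":[0,0,0.8],"gripper":1},{"travel":[0.278,0.087,-0.25],"angular":[0,0,0.8],"gripper":1}]}}

```text
t: 2.3
tool_pos: [0.6331, -0.0846, 0.3015]
tool_rot: [-2.802, -1.404, 0.012]
contact_force: [-0.1, 0.6, 0.4]
opening: 0.0855
grip_force: 0.0
```

Request:
{"fn": "step_arm", "kwargs": {"targets": [{"travel":[0,0,-0.18],"angular":[0,0,0.816],"gripper":1},{"travel":[0,0,-0.18],"angular":[0,0,0.816],"gripper":1},{"travel":[0,0,-0.18],"angular":[0,0,0.816],"gripper":1},{"travel":[0,0,-0.18],"angular":[0,0,0.816],"gripper":1},{"travel":[0,0,-0.18],"angular":[0,0,0.816],"gripper":1},{"travel":[0,0,-0.18],"angular":[0,0,0.816],"gripper":1}]}}

```text
t: 2.9
tool_pos: [0.6333, -0.0859, 0.2014]
tool_rot: [2.224, 2.218, -0.0]
contact_force: [0.0, -0.2, 0.1]
opening: 0.0855
grip_force: 0.0
```

```bash
cat >> h.py <<'E'
def toolax():
    o=ctrl.get_obs(); R=cv2.Rodrigues(np.array(o['tool_rot']))[0]; return np.array(o['tool_pos']),R,o
E
python3 - <<'E'
from h import *
np.set_printoptions(precision=4,suppress=True)
d=grab('wrist','wrist2')
p,R,o=toolax();print(p,R.round(3).tolist(),o['q'])
cv2.imwrite('pics/w2b.png',cv2.resize(d['img'],(800,600),interpolation=2)[:,:,::-1])
E
```

```text
[ 0.6335 -0.0856  0.2015] [[0.003, 1.0, 0.001], [1.0, -0.003, -0.0], [-0.0, 0.001, -1.0]] [-0.2506  0.1045  1.6083 -0.0003  1.4278 -0.2472]
```

View pics/w2b.png

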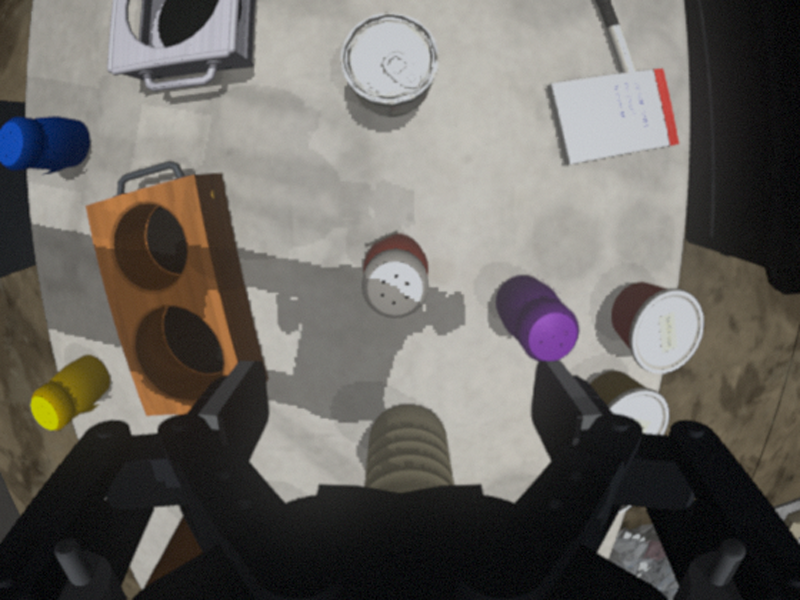

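Wrist view: red shaker cap (396,283) lies between the fingers' lines, purple look-alike (548,330) is clear of the right finger. Measuring both views of the cap.

```bash
python3 - <<'E'
from h import *
np.set_printoptions(precision=4,suppress=True)
d=load('wrist2');W=load('wrist1')
print('red',onz(d,395.5*.7,283*.7,.075,True), two(ray(d,395*.7,282*.7,True),ray(W,402*.7,76*.7,True)))
print('red w1',onz(W,402*.7,76*.7,.078,True))
print('purple',onz(d,551*.7,336*.7,.08,True),'whiteB',)
print('wood wide',onz(d,179*.7,352*.7,.055,True),'narrow',onz(d,151*.7,246*.7,.055,True))
E
```

```text
red [ 0.6305 -0.0878  0.075 ] (array([ 0.6308, -0.0887,  0.0709]), [np.float64(0.0007547591869522073), np.float64(0.0007547591869521673)])
red w1 [ 0.6301 -0.0895  0.078 ]
purple [ 0.7284 -0.1211  0.08  ] whiteB
wood wide [ 0.4714 -0.1441  0.055 ] narrow [ 0.4598 -0.0653  0.055 ]
```

Request:
{"fn": "step_arm", "kwargs": {"targets": [{"travel":[-0.005,-0.005,-0.06],"angular":[0,0,0],"gripper":0.9},{"travel":[-0.005,-0.005,-0.12],"angular":[0,0,0],"gripper":0.9},{"travel":[-0.005,-0.005,-0.18],"angular":[0,0,0],"gripper":0.9},{"travel":[-0.005,-0.005,-0.23],"angular":[0,0,0],"gripper":0.9},{"travel":[-0.005,-0.005,-0.252],"angular":[0,0,0],"gripper":0.9},{"travel":[-0.005,-0.005,-0.252],"angular":[0,0,0],"gripper":0.9}], "squeeze": 40}}

```text
t: 3.55
tool_pos: [0.6292, -0.0872, 0.0474]
tool_rot: [-2.22, -2.218, 0.003]
contact_force: [-0.9, -0.6, -0.6]
opening: 0.077
grip_force: 0.0
```

Request:
{"fn": "step_arm", "kwargs": {"targets": [{"travel":[0,0,0],"angular":[0,0,0],"gripper":0.3},{"travel":[0,0,0],"angular":[0,0,0],"gripper":0.3},{"travel":[0,0,0],"angular":[0,0,0],"gripper":0.3},{"travel":[0,0,0],"angular":[0,0,0],"gripper":0.3},{"travel":[0,0,0],"angular":[0,0,0],"gripper":0.3},{"travel":[0,0,0],"angular":[0,0,0],"gripper":0.3},{"travel":[0,0,0],"angular":[0,0,0],"gripper":0.3},{"travel":[0,0,0],"angular":[0,0,0],"gripper":0.3}]}}

```text
t: 4.35
tool_pos: [0.6326, -0.0874, 0.0525]
tool_rot: [2.219, 2.219, 0.003]
contact_force: [-1.7, 0.1, 7.1]
opening: 0.043
grip_force: 40.2
```

Request:
{"fn": "step_arm", "kwargs": {"targets": [{"travel":[0,0,0.03],"angular":[0,0,0],"gripper":0.3},{"travel":[0,0,0.08],"angular":[0,0,0],"gripper":0.3},{"travel":[0,0,0.15],"angular":[0,0,0],"gripper":0.3},{"travel":[0,0,0.22],"angular":[0,0,0],"gripper":0.3},{"travel":[-0.03,0.05,0.22],"angular":[0,0,0],"gripper":0.3},{"travel":[-0.06,0.11,0.22],"angular":[0,0,0],"gripper":0.3},{"travel":[-0.1,0.18,0.22],"angular":[0,0,0],"gripper":0.3},{"travel":[-0.14,0.25,0.22],"angular":[0,0,0],"gripper":0.3},{"travel":[-0.18,0.32,0.22],"angular":[0,0,0],"gripper":0.3},{"travel":[-0.21,0.39,0.22],"angular":[0,0,0],"gripper":0.3}]}}

```text
t: 5.35
tool_pos: [0.5035, 0.1486, 0.1827]
tool_rot: [2.221, 2.221, 0.002]
contact_force: [0.1, 0.7, -1.6]
opening: 0.0433
grip_force: 41.1
```

Request:
{"fn": "step_arm", "kwargs": {"targets": [{"travel":[-0.03,0.05,0],"angular":[0,0,0],"gripper":0.3},{"travel":[-0.044,0.074,0],"angular":[0,0,0],"gripper":0.3},{"travel":[-0.044,0.074,0],"angular":[0,0,0],"gripper":0.3},{"travel":[-0.044,0.074,0],"angular":[0,0,0],"gripper":0.3}]}}

```text
t: 5.75
tool_pos: [0.4787, 0.1915, 0.1824]
tool_rot: [2.22, 2.222, 0.002]
contact_force: [-0.2, -1.1, -1.3]
opening: 0.0423
grip_force: 41.1
```

```bash
python3 - <<'E'
from h import *
np.set_printoptions(precision=4,suppress=True)
d=grab('wrist','wrist3');s=grab('side','side3');grab('scene','scene3')
p,R,o=toolax();print(p,R.round(3).tolist(),o['opening'],o['grip_force'])
a=cv2.resize(d['img'],(533,400));b=cv2.resize(s['img'][70:270,140:400],(267*260//200*400//400*1,267),interpolation=2)
b=cv2.resize(s['img'][90:250,180:340],(267,400)[:1]+(267,),interpolation=2)
c=np.zeros((400,800,3),'u1');c[:,:533]=a;c[:267,533:]=b
cv2.imwrite('pics/v3.png',c[:,:,::-1])
E
```

```text
[0.4791 0.1907 0.1818] [[0.001, 1.0, 0.001], [1.0, -0.001, -0.0], [-0.0, 0.001, -1.0]] 0.042986926813976326 41.05632126331329
```

View pics/v3.png

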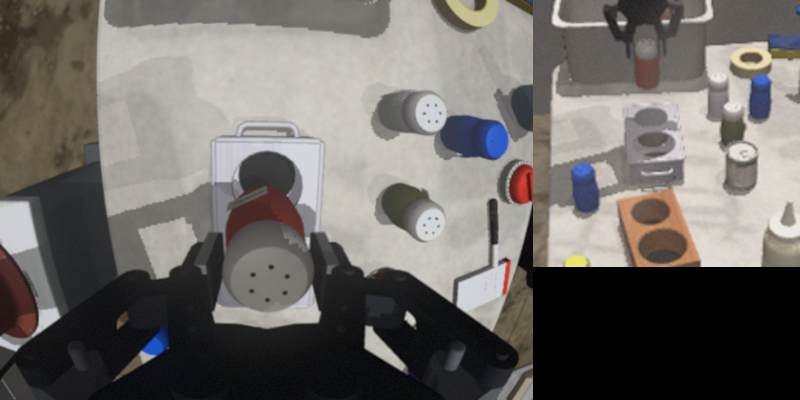

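Red is held upright over the steel caddy: cap at (268,268), caddy sides at x = 212 to 322 px, so it is centred. Green cap (428,222), white cap (430,110).

```bash
python3 - <<'E'
from h import *
np.set_printoptions(precision=4,suppress=True)
d=load('wrist3');k=560/533
W=load('wrist1')
print('cap',onz(d,268*k,272*k,.205,True)); print('green',onz(d,428*k,222*k,.08,True),onz(W,207*.7,35*.7,.078,True))
print('green2',two(ray(d,428*k,221*k,True),ray(W,207*.7,34*.7,True)))
for u,v in((211,141),(324,139)): print(onz(d,u*k,v*k,.055,True))
E
```

```text
cap [0.4789 0.1895 0.205 ]
green [0.6298 0.1642 0.08  ] [0.6256 0.15   0.078 ]
green2 (array([0.633 , 0.1589, 0.0667]), [np.float64(0.004491673546156068), np.float64(0.004491673546156229)])
[0.4297 0.2326 0.055 ]
[0.5293 0.2346 0.055 ]
```

Request:
{"fn": "step_arm", "kwargs": {"targets": [{"travel":[0,0,-0.06],"angular":[0,0,0],"gripper":0.3},{"travel":[0,0,-0.11],"angular":[0,0,0],"gripper":0.3},{"travel":[0,0,-0.15],"angular":[0,0,0],"gripper":0.3},{"travel":[0,0,-0.18],"angular":[0,0,0],"gripper":0.3},{"travel":[0,0,-0.195],"angular":[0,0,0],"gripper":0.3},{"travel":[0,0,-0.2],"angular":[0,0,0],"gripper":0.3},{"travel":[0,0,-0.2],"angular":[0,0,0],"gripper":0.3}]}}

```text
t: 6.6
tool_pos: [0.479, 0.1912, 0.0618]
tool_rot: [2.222, 2.221, 0.0]
contact_force: [0.5, -0.1, -1.0]
opening: 0.0432
grip_force: 41.1
```

Request:
{"fn": "step_arm", "kwargs": {"targets": [{"travel":[0,0,-0.005],"angular":[0,0,0],"gripper":0.3},{"travel":[0,0,-0.008],"angular":[0,0,0],"gripper":0.3},{"travel":[0,0,-0.008],"angular":[0,0,0],"gripper":0.3}]}}

```text
t: 6.9
tool_pos: [0.4797, 0.1919, 0.0585]
tool_rot: [2.22, 2.221, 0.003]
contact_force: [-1.2, 0.3, 4.5]
opening: 0.0428
grip_force: 41.5
```

Request:
{"fn": "step_arm", "kwargs": {"targets": [{"travel":[0,0,-0.002],"angular":[0,0,0],"gripper":0.3},{"travel":[0,0,-0.002],"angular":[0,0,0],"gripper":0.3}]}}

```text
t: 7.1
tool_pos: [0.4798, 0.192, 0.0584]
tool_rot: [2.22, 2.221, 0.003]
contact_force: [-5.9, -0.8, 12.4]
opening: 0.0425
grip_force: 42.4
```

Request:
{"fn": "step_arm", "kwargs": {"targets": [{"travel":[0,0,0.001],"angular":[0,0,0],"gripper":0.68},{"travel":[0,0,0.002],"angular":[0,0,0],"gripper":0.68},{"travel":[0,0,0.002],"angular":[0,0,0],"gripper":0.68},{"travel":[0,0,0.002],"angular":[0,0,0],"gripper":0.68},{"travel":[0,0,0.03],"angular":[0,0,0],"gripper":0.68},{"travel":[0,0,0.09],"angular":[0,0,0],"gripper":0.68},{"travel":[0,0,0.17],"angular":[0,0,0],"gripper":0.68},{"travel":[0,0,0.24],"angular":[0,0,0],"gripper":0.9},{"travel":[0.06,-0.01,0.24],"angular":[0,0,0],"gripper":0.9},{"travel":[0.14,-0.03,0.24],"angular":[0,0,0],"gripper":0.9}]}}

```text
t: 8.1
tool_pos: [0.5638, 0.1744, 0.2028]
tool_rot: [2.217, 2.222, 0.008]
contact_force: [1.0, 1.4, 0.1]
opening: 0.0772
grip_force: 0.0
```

Request:
{"fn": "step_arm", "kwargs": {"targets": [{"travel":[0.07,-0.012,0],"angular":[0,0,0],"gripper":0.9},{"travel":[0.112,-0.022,0],"angular":[0,0,0],"gripper":0.9},{"travel":[0.112,-0.022,0],"angular":[0,0,0],"gripper":0.9},{"travel":[0.112,-0.022,0],"angular":[0,0,0],"gripper":0.9}]}}

```text
t: 8.5
tool_pos: [0.6294, 0.1601, 0.1985]
tool_rot: [-2.221, -2.22, 0.002]
contact_force: [-0.5, -0.1, 0.1]
opening: 0.0766
grip_force: 0.0
```

```bash
python3 - <<'E'
from h import *
np.set_printoptions(precision=4,suppress=True)
d=grab('wrist','wrist4');s=grab('side','side4')
p,R,o=toolax();print(p,R.round(3).tolist())
a=cv2.resize(d['img'],(533,400))
b=cv2.resize(s['img'][90:250,180:340],(267,267),interpolation=2)
c=np.zeros((400,800,3),'u1');c[:,:533]=a;c[:267,533:]=b
cv2.imwrite('pics/v4.png',c[:,:,::-1])
E
```

```text
[0.6287 0.1606 0.199 ] [[-0.001, 1.0, -0.001], [1.0, 0.001, 0.0], [0.0, -0.001, -1.0]]
```

View pics/v4.png

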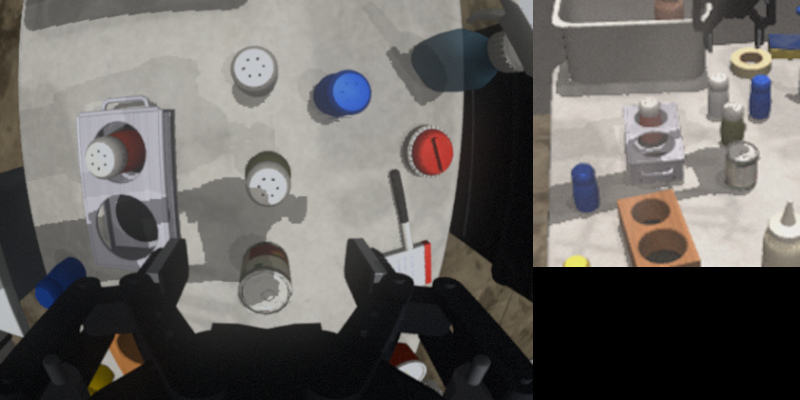

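Red stands in the narrow steel well, with its cap at (106,157). The green cap is at (267,184), just ahead of the tool, and the tin at (266,290) is clear of the fingers' lines.

```bash
python3 - <<'E'
from h import *
np.set_printoptions(precision=4,suppress=True)
d=load('wrist4');k=560/533;W=load('wrist1')
print('green',onz(d,267.5*k,184*k,.075,True),'tin',onz(d,266*k,290*k,.072,True),'red',onz(d,106*k,157*k,.08,True))
print('green2',two(ray(d,267.5*k,184*k,True),ray(W,207*.7,34*.7,True)))
p=load('side4');print('side',onz(p,180+(733-533)*.6,90+108*.6,.078))
E
```

```text
green [0.6299 0.1631 0.075 ] tin [0.6286 0.0513 0.072 ] red [0.4789 0.1911 0.08  ]
green2 (array([0.63  , 0.1595, 0.0604]), [np.float64(0.00010095009879486227), np.float64(0.00010095009879462351)])
side [0.6345 0.1626 0.078 ]
```

Request:
{"fn": "step_arm", "kwargs": {"targets": [{"travel":[0.002,0.005,-0.06],"angular":[0,0,0],"gripper":0.9},{"travel":[0.002,0.005,-0.12],"angular":[0,0,0],"gripper":0.9},{"travel":[0.002,0.005,-0.18],"angular":[0,0,0],"gripper":0.9},{"travel":[0.002,0.005,-0.23],"angular":[0,0,0],"gripper":0.9},{"travel":[0.002,0.005,-0.25],"angular":[0,0,0],"gripper":0.9},{"travel":[0.002,0.005,-0.25],"angular":[0,0,0],"gripper":0.9}]}}

```text
t: 9.2
tool_pos: [0.6287, 0.1634, 0.0475]
tool_rot: [-2.219, -2.221, 0.005]
contact_force: [-0.2, 0.1, 0.0]
opening: 0.0769
grip_force: 0.0
```

Request:
{"fn": "step_arm", "kwargs": {"targets": [{"travel":[0,0,0],"angular":[0,0,0],"gripper":0.3},{"travel":[0,0,0],"angular":[0,0,0],"gripper":0.3},{"travel":[0,0,0],"angular":[0,0,0],"gripper":0.3},{"travel":[0,0,0],"angular":[0,0,0],"gripper":0.3},{"travel":[0,0,0],"angular":[0,0,0],"gripper":0.3},{"travel":[0,0,0],"angular":[0,0,0],"gripper":0.3},{"travel":[0,0,0],"angular":[0,0,0],"gripper":0.3}]}}

```text
t: 9.9
tool_pos: [0.6326, 0.1636, 0.0527]
tool_rot: [2.22, 2.22, 0.005]
contact_force: [-2.4, -0.4, 6.8]
opening: 0.0452
grip_force: 40.6
```

Request:
{"fn": "step_arm", "kwargs": {"targets": [{"travel":[0,0,0.03],"angular":[0,0,0],"gripper":0.3},{"travel":[0,0,0.08],"angular":[0,0,0],"gripper":0.3},{"travel":[0,0,0.15],"angular":[0,0,0],"gripper":0.3},{"travel":[0,0,0.22],"angular":[0,0,0],"gripper":0.3},{"travel":[-0.03,-0.04,0.22],"angular":[0,0,0.05],"gripper":0.3},{"travel":[-0.07,-0.09,0.22],"angular":[0,0,0.1],"gripper":0.3},{"travel":[-0.11,-0.15,0.22],"angular":[0,0,0.183],"gripper":0.3},{"travel":[-0.15,-0.21,0.22],"angular":[0,0,0.183],"gripper":0.3},{"travel":[-0.2,-0.27,0.22],"angular":[0,0,0.183],"gripper":0.3},{"travel":[-0.24,-0.32,0.22],"angular":[0,0,0.183],"gripper":0.3}]}}

```text
t: 10.9
tool_pos: [0.4856, -0.0302, 0.1827]
tool_rot: [2.055, 2.374, 0.001]
contact_force: [0.5, -0.4, -1.0]
opening: 0.0453
grip_force: 41.4
```

Request:
{"fn": "step_arm", "kwargs": {"targets": [{"travel":[-0.03,-0.04,0],"angular":[0,0,0],"gripper":0.3},{"travel":[-0.047,-0.062,0],"angular":[0,0,0],"gripper":0.3},{"travel":[-0.047,-0.062,-0.02],"angular":[0,0,0],"gripper":0.3},{"travel":[-0.047,-0.062,-0.06],"angular":[0,0,0],"gripper":0.3},{"travel":[-0.047,-0.062,-0.08],"angular":[0,0,0],"gripper":0.3},{"travel":[-0.047,-0.062,-0.08],"angular":[0,0,0],"gripper":0.3}]}}

```text
t: 11.5
tool_pos: [0.4573, -0.0649, 0.1309]
tool_rot: [-2.052, -2.373, 0.003]
contact_force: [-0.5, 0.5, -1.8]
opening: 0.0451
grip_force: 41.4
```

```bash
python3 - <<'E'
from h import *
np.set_printoptions(precision=4,suppress=True)
d=grab('wrist','wrist5');s=grab('side','side5')
p,R,o=toolax();print(p,R.round(3).tolist())
a=cv2.resize(d['img'],(533,400))
b=cv2.resize(s['img'][160:320,190:350],(267,267),interpolation=2)
c=np.zeros((400,800,3),'u1');c[:,:533]=a;c[:267,533:]=b
cv2.imwrite('pics/v5.png',c[:,:,::-1])
E
```

```text
[ 0.4589 -0.0654  0.1334] [[-0.144, 0.99, -0.0], [0.99, 0.144, 0.0], [0.0, -0.0, -1.0]]
```

View pics/v5.png

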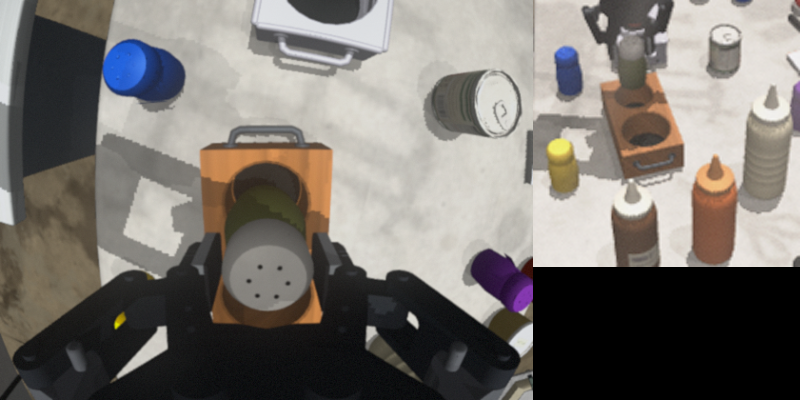

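Green is held upright over the narrow wooden well: cap at (267,265), caddy sides 202 to 331 px, so it is centred. Lowering.

Request:
{"fn": "step_arm", "kwargs": {"targets": [{"travel":[0,0,-0.05],"angular":[0,0,0],"gripper":0.3},{"travel":[0,0,-0.09],"angular":[0,0,0],"gripper":0.3},{"travel":[0,0,-0.11],"angular":[0,0,0],"gripper":0.3},{"travel":[0,0,-0.12],"angular":[0,0,0],"gripper":0.3},{"travel":[0,0,-0.125],"angular":[0,0,0],"gripper":0.3},{"travel":[0,0,-0.128],"angular":[0,0,0],"gripper":0.3},{"travel":[0,0,-0.13],"angular":[0,0,0],"gripper":0.3},{"travel":[0,0,-0.13],"angular":[0,0,0],"gripper":0.3}]}}

```text
t: 12.4
tool_pos: [0.4601, -0.0666, 0.0587]
tool_rot: [2.054, 2.374, 0.0]
contact_force: [-5.6, 0.4, 9.3]
opening: 0.0454
grip_force: 42.5
```

Request:
{"fn": "step_arm", "kwargs": {"targets": [{"travel":[0,0,0.001],"angular":[0,0,0],"gripper":0.7},{"travel":[0,0,0.002],"angular":[0,0,0],"gripper":0.7},{"travel":[0,0,0.002],"angular":[0,0,0],"gripper":0.7},{"travel":[0,0,0.002],"angular":[0,0,0],"gripper":0.7},{"travel":[0,0,0.03],"angular":[0,0,0],"gripper":0.7},{"travel":[0,0,0.09],"angular":[0,0,0],"gripper":0.7},{"travel":[0,0,0.17],"angular":[0,0,0],"gripper":0.7},{"travel":[0,0,0.25],"angular":[0,0,0],"gripper":0.9},{"travel":[0,0,0.33],"angular":[0,0,0],"gripper":0.9},{"travel":[0,-0.04,0.4],"angular":[0,0,0],"gripper":0.9}]}}

```text
t: 13.4
tool_pos: [0.4589, -0.0887, 0.2982]
tool_rot: [2.051, 2.378, 0.003]
contact_force: [0.3, 0.4, -0.7]
opening: 0.0766
grip_force: 0.0
```

Request:
{"fn": "step_arm", "kwargs": {"targets": [{"travel":[-0.03,-0.449,0.007],"angular":[0,0,0],"gripper":0.9},{"travel":[-0.03,-0.449,0.007],"angular":[0,0,0],"gripper":0.9},{"travel":[-0.03,-0.449,0.007],"angular":[0,0,0],"gripper":0.9},{"travel":[-0.03,-0.449,0.007],"angular":[0,0,0],"gripper":0.9},{"travel":[-0.03,-0.449,0.007],"angular":[0,0,0],"gripper":0.9},{"travel":[-0.03,-0.449,0.007],"angular":[0,0,0],"gripper":0.9},{"travel":[-0.03,-0.449,0.007],"angular":[0,0,0],"gripper":0.9},{"travel":[-0.03,-0.449,0.007],"angular":[0,0,0],"gripper":0.9}]}}

```text
t: 14.2
tool_pos: [0.4408, -0.3587, 0.2992]
tool_rot: [-2.055, -2.374, -0.001]
contact_force: [0.1, -0.6, 0.5]
opening: 0.0769
grip_force: 0.0
```

```bash
python3 - <<'E'
from h import *
np.set_printoptions(precision=4,suppress=True)
d=grab('wrist','wrist6');s=grab('side','side6')
p,R,o=toolax();print(p,R.round(3).tolist())
a=cv2.resize(d['img'],(533,400))
b=cv2.resize(s['img'][160:320,190:350],(267,267),interpolation=2)
c=np.zeros((400,800,3),'u1');c[:,:533]=a;c[:267,533:]=b
cv2.imwrite('pics/v6.png',c[:,:,::-1])
E
```

```text
[ 0.4411 -0.3579  0.2996] [[-0.145, 0.989, 0.0], [0.989, 0.145, 0.0], [0.0, 0.0, -1.0]]
```

View pics/v6.png

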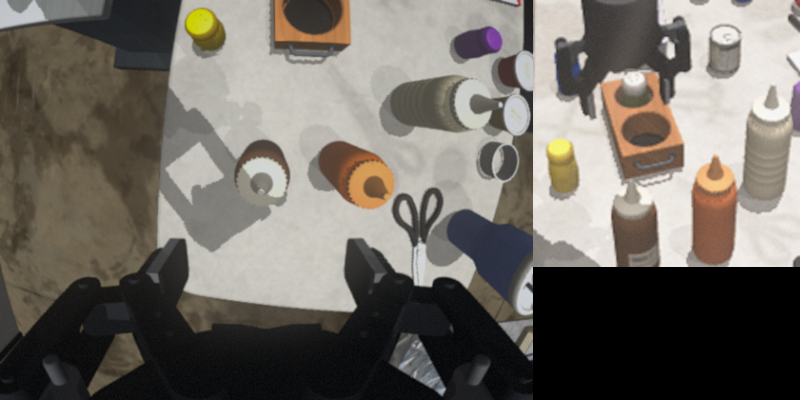

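Green is in the narrow wooden well (side view). In the wrist view the brown collar is at (262,178) with its tip at (263,188). The orange collar is at (366,183) with its tip at (378,189).

```bash
python3 - <<'E'
from h import *
np.set_printoptions(precision=4,suppress=True)
d=load('wrist6');k=560/533
i=d['img'];hsv=cv2.cvtColor(i,cv2.COLOR_RGB2HSV)
W=load('wrist1')
print('brown tip',onz(d,263*k,188*k,.183,True),two(ray(d,263*k,188*k,True),ray(W,599*.7,329*.7,True)))
print('brown shoulder',onz(d,262*k,176*k,.140,True))
print('orange tip',onz(d,379*k,189*k,.195,True),two(ray(d,379*k,189*k,True),ray(W,629*.7,233*.7,True)))
print('orange shoulder',onz(d,366*k,181*k,.149,True))
cv2.imwrite('pics/c6.png',cv2.resize(i[130:240,220:440],(800,400),interpolation=2)[:,:,::-1])
E
```

```text
brown tip [ 0.4372 -0.3578  0.183 ] (array([ 0.4395, -0.3617,  0.1736]), [np.float64(0.002522451095637806), np.float64(0.0025224510956377987)])
brown shoulder [ 0.4356 -0.3565  0.14  ]
orange tip [ 0.5359 -0.341   0.195 ] (array([ 0.5428, -0.3455,  0.1852]), [np.float64(0.0034290189482196064), np.float64(0.0034290189482198523)])
orange shoulder [ 0.5395 -0.344   0.149 ]
```

View pics/c6.png

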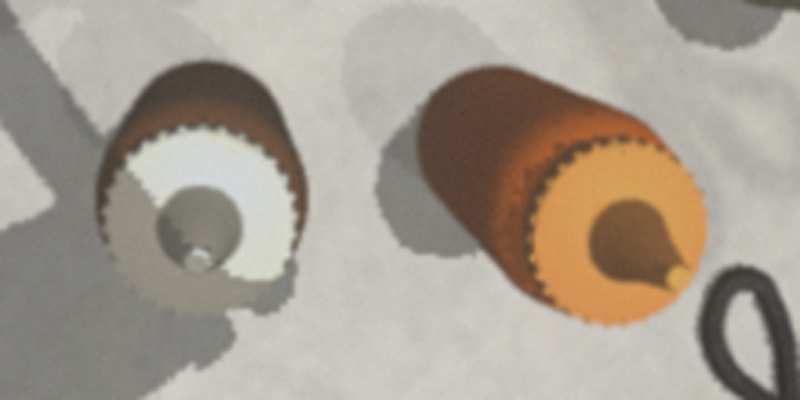

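The crop shows the brown tip at (200,260) with the collar disc centred at (200,220). The orange tip is at (678,278) with its disc at (620,232).

```bash
python3 - <<'E'
from h import *
np.set_printoptions(precision=4,suppress=True)
d=load('wrist6');W=load('wrist1');D=load('side1');f=lambda u,v:(220+u/3.636,130+v/3.636)
for n,t,c,zt,zc,w,s in(('brown',(200,260),(200,221),.186,.142,(601,329),(357,384)),('orange',(680,278),(620,232),.198,.150,(631,234),(427,363))):
    print(n,onz(d,*f(*t),zt,True),onz(d,*f(*c),zc,True),two(ray(d,*f(*t),True),ray(D,s[0]*.7,s[1]*.7)),onz(W,w[0]*.7,w[1]*.7,zt,True))
E
```

```text
brown [ 0.4366 -0.3605  0.186 ] [ 0.4361 -0.3617  0.142 ] (array([ 0.4385, -0.3614,  0.1825]), [np.float64(0.0018808370589115662), np.float64(0.0018808370589116468)]) [ 0.4447 -0.3585  0.186 ]
orange [ 0.5441 -0.3457  0.198 ] [ 0.546  -0.3463  0.15  ] (array([ 0.545 , -0.3465,  0.1948]), [np.float64(0.0005753285942393948), np.float64(0.0005753285942393211)]) [ 0.5444 -0.3439  0.198 ]
```

Request:
{"fn": "step_arm", "kwargs": {"targets": [{"travel":[-0.005,-0.005,-0.08],"angular":[0,0,0],"gripper":0.9},{"travel":[-0.005,-0.005,-0.16],"angular":[0,0,0],"gripper":0.9},{"travel":[-0.005,-0.005,-0.22],"angular":[0,0,0],"gripper":0.9},{"travel":[-0.005,-0.005,-0.26],"angular":[0,0,0],"gripper":0.9},{"travel":[-0.005,-0.005,-0.285],"angular":[0,0,0],"gripper":0.9},{"travel":[-0.005,-0.005,-0.295],"angular":[0,0,0],"gripper":0.9},{"travel":[-0.005,-0.005,-0.303],"angular":[0,0,0],"gripper":0.9},{"travel":[-0.005,-0.005,-0.303],"angular":[0,0,0],"gripper":0.9}], "squeeze": 70}}

```text
t: 15.1
tool_pos: [0.4383, -0.3625, 0.1188]
tool_rot: [2.054, 2.375, -0.0]
contact_force: [-0.2, 0.8, 0.0]
opening: 0.0771
grip_force: 0.0
```

```bash
python3 - <<'E'
from h import *
d=grab('wrist','wrist7');s=grab('scene','scene7')
p,R,o=toolax();print(p,o['contact_force'])
a=cv2.resize(d['img'],(533,400))
b=cv2.resize(s['img'][180:300,250:400],(267,214),interpolation=2)
c=np.zeros((400,800,3),'u1');c[:,:533]=a;c[:214,533:]=b
cv2.imwrite('pics/v7.png',c[:,:,::-1])
E
```

```text
[ 0.43847456 -0.36297219  0.11943884] [-0.00149615  0.46882262  0.40445859]
```

View pics/v7.png

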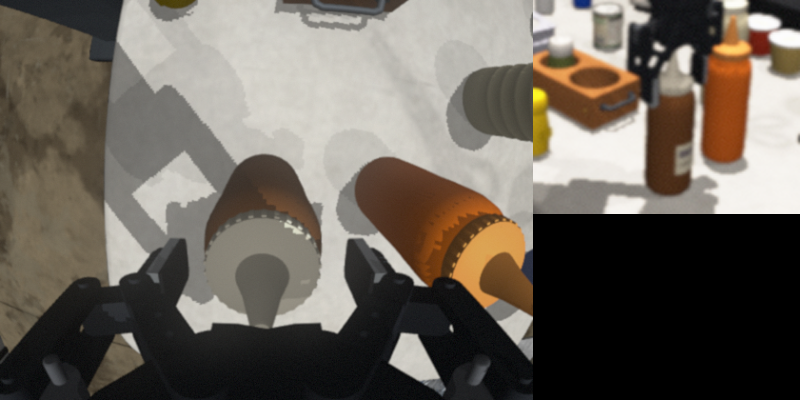

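No contact yet. The brown body is between the pads, and there are about 20 mm to the orange one. A touch lower, then close.

Request:
{"fn": "step_arm", "kwargs": {"targets": [{"travel":[0,0,-0.003],"angular":[0,0,0],"gripper":0.9},{"travel":[0,0,-0.005],"angular":[0,0,0],"gripper":0.9},{"travel":[0,0,-0.005],"angular":[0,0,0],"gripper":0.9}]}}

```text
t: 15.5
tool_pos: [0.4377, -0.3624, 0.1149]
tool_rot: [2.056, 2.375, -0.0]
contact_force: [0.1, -0.0, -0.4]
opening: 0.0775
grip_force: 0.0
```

Request:
{"fn": "step_arm", "kwargs": {"targets": [{"travel":[0,0,0],"angular":[0,0,0],"gripper":0.4},{"travel":[0,0,0],"angular":[0,0,0],"gripper":0.4},{"travel":[0,0,0],"angular":[0,0,0],"gripper":0.4},{"travel":[0,0,0],"angular":[0,0,0],"gripper":0.4},{"travel":[0,0,0],"angular":[0,0,0],"gripper":0.4},{"travel":[0,0,0],"angular":[0,0,0],"gripper":0.4}]}}

```text
t: 16.1
tool_pos: [0.438, -0.3627, 0.1155]
tool_rot: [2.055, 2.375, -0.001]
contact_force: [-1.1, -1.0, 4.8]
opening: 0.0579
grip_force: 76.0
```

Request:
{"fn": "step_arm", "kwargs": {"targets": [{"travel":[0,0,0.015],"angular":[0,0,0],"gripper":0.4},{"travel":[0,0,0.04],"angular":[0,0,0],"gripper":0.4},{"travel":[0,0,0.09],"angular":[0,0,0],"gripper":0.4},{"travel":[0,0,0.15],"angular":[0,0,0],"gripper":0.4},{"travel":[0,0.01,0.2],"angular":[0,0,0],"gripper":0.4},{"travel":[0.005,0.05,0.22],"angular":[0,0,0],"gripper":0.4},{"travel":[0.015,0.11,0.22],"angular":[0,0,0],"gripper":0.4},{"travel":[0.025,0.17,0.22],"angular":[0,0,0],"gripper":0.4},{"travel":[0.035,0.23,0.22],"angular":[0,0,0],"gripper":0.4},{"travel":[0.045,0.29,0.22],"angular":[0,0,0],"gripper":0.4}]}}

```text
t: 17.1
tool_pos: [0.4644, -0.1866, 0.2471]
tool_rot: [-2.056, -2.375, -0.001]
contact_force: [0.1, 0.0, -2.3]
opening: 0.0578
grip_force: 75.4
```

Request:
{"fn": "step_arm", "kwargs": {"targets": [{"travel":[0.005,0.04,0],"angular":[0,0,0],"gripper":0.4},{"travel":[0.0075,0.06,0],"angular":[0,0,0],"gripper":0.4},{"travel":[0.0075,0.069,-0.03],"angular":[0,0,0],"gripper":0.4},{"travel":[0.0075,0.069,-0.05],"angular":[0,0,0],"gripper":0.4},{"travel":[0.0075,0.069,-0.05],"angular":[0,0,0],"gripper":0.4}]}}

```text
t: 17.6
tool_pos: [0.4677, -0.1467, 0.2142]
tool_rot: [-2.053, -2.372, 0.003]
contact_force: [0.9, -0.1, -2.6]
opening: 0.0577
grip_force: 75.5
```

```bash
python3 - <<'E'
from h import *
d=grab('wrist','wrist8');s=grab('scene','scene8');e=grab('side','side8')
p,R,o=toolax();print(p,o['contact_force'],o['opening'])
a=cv2.resize(d['img'],(533,400))
b=cv2.resize(s['img'][160:280,220:370],(267,214),interpolation=2)
c=np.zeros((414,800,3),'u1');c[:400,:533]=a;c[:214,533:]=b
c[214:,533:]=cv2.resize(e['img'][150:300,190:390],(267,200),interpolation=2)
cv2.imwrite('pics/v8.png',c[:,:,::-1])
E
```

```text
[ 0.46926818 -0.14765109  0.21717209] [ 0.22572358 -0.00667778 -2.40118815] 0.0574740387026314
```

View pics/v8.png

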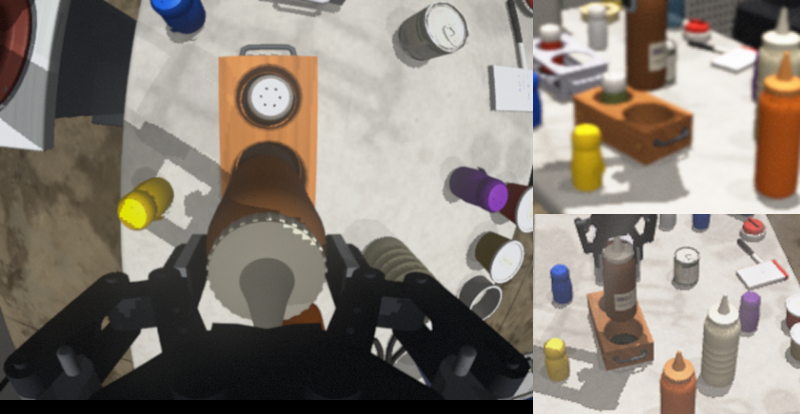

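Brown is upright, in line with the wooden caddy (axis at column 267) and over the wide well. Green's cap (268,97) is centred in its well. Lowering.

Request:
{"fn": "step_arm", "kwargs": {"targets": [{"travel":[0,0.001,-0.04],"angular":[0,0,0],"gripper":0.4},{"travel":[0,0.001,-0.08],"angular":[0,0,0],"gripper":0.4},{"travel":[0,0.001,-0.12],"angular":[0,0,0],"gripper":0.4},{"travel":[0,0.001,-0.14],"angular":[0,0,0],"gripper":0.4},{"travel":[0,0.001,-0.15],"angular":[0,0,0],"gripper":0.4},{"travel":[0,0.001,-0.155],"angular":[0,0,0],"gripper":0.4},{"travel":[0,0.001,-0.158],"angular":[0,0,0],"gripper":0.4},{"travel":[0,0.001,-0.158],"angular":[0,0,0],"gripper":0.4}]}}

```text
t: 18.55
tool_pos: [0.4698, -0.1466, 0.123]
tool_rot: [2.055, 2.374, 0.001]
contact_force: [0.6, 0.3, -3.1]
opening: 0.0576
grip_force: 75.6
```

Request:
{"fn": "step_arm", "kwargs": {"targets": [{"travel":[0,0,-0.002],"angular":[0,0,0],"gripper":0.4},{"travel":[0,0,-0.004],"angular":[0,0,0],"gripper":0.4},{"travel":[0,0,-0.004],"angular":[0,0,0],"gripper":0.4}]}}

```text
t: 18.85
tool_pos: [0.47, -0.1469, 0.1215]
tool_rot: [2.054, 2.374, 0.0]
contact_force: [-2.8, 0.4, 6.8]
opening: 0.0578
grip_force: 76.1
```

Request:
{"fn": "step_arm", "kwargs": {"targets": [{"travel":[0,0,0.002],"angular":[0,0,0],"gripper":0.88},{"travel":[0,0,0.003],"angular":[0,0,0],"gripper":0.88},{"travel":[0,0,0.003],"angular":[0,0,0],"gripper":0.88},{"travel":[0,0,0.003],"angular":[0,0,0],"gripper":0.88},{"travel":[0,0,0.03],"angular":[0,0,0],"gripper":0.88},{"travel":[0,0,0.09],"angular":[0,0,0],"gripper":0.88},{"travel":[0,0,0.16],"angular":[0,0,0],"gripper":0.88},{"travel":[0,0,0.24],"angular":[0,0,0],"gripper":0.88},{"travel":[0,0,0.3],"angular":[0,0,0],"gripper":0.9}]}}

```text
t: 19.75
tool_pos: [0.4696, -0.1465, 0.3028]
tool_rot: [2.054, 2.373, 0.001]
contact_force: [0.8, 0.3, 0.2]
opening: 0.0772
grip_force: 0.0
```

Request:
{"fn": "step_arm", "kwargs": {"targets": [{"travel":[0.125,-0.332,0],"angular":[0,0,-0.19],"gripper":0.9},{"travel":[0.125,-0.332,0],"angular":[0,0,-0.19],"gripper":0.9},{"travel":[0.125,-0.332,0],"angular":[0,0,-0.19],"gripper":0.9},{"travel":[0.125,-0.332,0],"angular":[0,0,-0.19],"gripper":0.9},{"travel":[0.125,-0.332,0],"angular":[0,0,-0.19],"gripper":0.9},{"travel":[0.125,-0.332,0],"angular":[0,0,-0.19],"gripper":0.9},{"travel":[0.125,-0.332,0],"angular":[0,0,-0.19],"gripper":0.9}]}}

```text
t: 20.45
tool_pos: [0.544, -0.3446, 0.2993]
tool_rot: [-2.226, -2.215, -0.001]
contact_force: [-0.6, 0.5, 0.4]
opening: 0.0769
grip_force: 0.0
```

```bash
python3 - <<'E'
from h import *
d=grab('wrist','wrist9');s=grab('scene','scene9');e=grab('side','side9')
p,R,o=toolax();print(p,o['contact_force'],o['opening'])
a=cv2.resize(d['img'],(533,400))
b=cv2.resize(s['img'][140:290,220:400],(267,222),interpolation=2)
c=np.zeros((422,800,3),'u1');c[:400,:533]=a;c[:222,533:]=b
c[222:,533:]=cv2.resize(e['img'][150:300,190:390],(267,200),interpolation=2)
cv2.imwrite('pics/v9.png',c[:,:,::-1])
E
```

```text
[ 0.54415185 -0.34402412  0.30022314] [-0.31016243  0.72960544  0.61629543] 0.07684118213401123
```

View pics/v9.png

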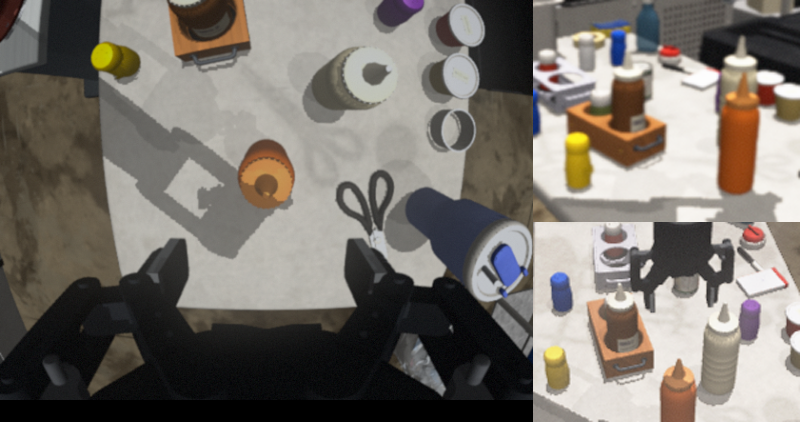

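Brown stands upright in the wide wooden well. The orange collar is at (266,182), centred under the tool. I've used up the picture allowance (one over), so from here I check with numbers only. Descending on orange.

Request:
{"fn": "step_arm", "kwargs": {"targets": [{"travel":[0.001,-0.003,-0.07],"angular":[0,0,0],"gripper":0.9},{"travel":[0.001,-0.003,-0.14],"angular":[0,0,0],"gripper":0.9},{"travel":[0.001,-0.003,-0.2],"angular":[0,0,0],"gripper":0.9},{"travel":[0.001,-0.003,-0.24],"angular":[0,0,0],"gripper":0.9},{"travel":[0.001,-0.003,-0.265],"angular":[0,0,0],"gripper":0.9},{"travel":[0.001,-0.003,-0.28],"angular":[0,0,0],"gripper":0.9},{"travel":[0.001,-0.003,-0.285],"angular":[0,0,0],"gripper":0.9},{"travel":[0.001,-0.003,-0.289],"angular":[0,0,0],"gripper":0.9},{"travel":[0.001,-0.003,-0.289],"angular":[0,0,0],"gripper":0.9}]}}

```text
t: 21.5
tool_pos: [0.5454, -0.3478, 0.1276]
tool_rot: [2.226, 2.214, 0.0]
contact_force: [0.1, 0.4, -0.1]
opening: 0.0771
grip_force: 0.0
```

Request:
{"fn": "step_arm", "kwargs": {"targets": [{"travel":[0,0,0],"angular":[0,0,0],"gripper":0.4},{"travel":[0,0,0],"angular":[0,0,0],"gripper":0.4},{"travel":[0,0,0],"angular":[0,0,0],"gripper":0.4},{"travel":[0,0,0],"angular":[0,0,0],"gripper":0.4},{"travel":[0,0,0],"angular":[0,0,0],"gripper":0.4},{"travel":[0,0,0],"angular":[0,0,0],"gripper":0.4}], "squeeze": 80}}

```text
t: 22.1
tool_pos: [0.5456, -0.3483, 0.1282]
tool_rot: [2.225, 2.213, 0.0]
contact_force: [-0.9, -0.6, 6.9]
opening: 0.0573
grip_force: 86.7
```

Request:
{"fn": "step_arm", "kwargs": {"targets": [{"travel":[0,0,0.015],"angular":[0,0,0],"gripper":0.4},{"travel":[0,0,0.04],"angular":[0,0,0],"gripper":0.4},{"travel":[0,0,0.09],"angular":[0,0,0],"gripper":0.4},{"travel":[0,0,0.15],"angular":[0,0,0],"gripper":0.4},{"travel":[0,0,0.22],"angular":[0,0,0],"gripper":0.4},{"travel":[0,0,0.29],"angular":[0,0,0],"gripper":0.4},{"travel":[0,0,0.35],"angular":[0,0,0],"gripper":0.4},{"travel":[0,0,0.392],"angular":[0,0,0],"gripper":0.4},{"travel":[-0.005,0.04,0.392],"angular":[0,0,0],"gripper":0.4},{"travel":[-0.015,0.1,0.392],"angular":[0,0,0],"gripper":0.4}]}}

```text
t: 23.1
tool_pos: [0.5358, -0.2879, 0.363]
tool_rot: [2.228, 2.212, 0.0]
contact_force: [1.0, 0.1, -3.3]
opening: 0.0574
grip_force: 86.1
```

Request:
{"fn": "step_arm", "kwargs": {"targets": [{"travel":[-0.01,0.07,0],"angular":[0,0,0],"gripper":0.4},{"travel":[-0.02,0.14,0],"angular":[0,0,0],"gripper":0.4},{"travel":[-0.03,0.21,0],"angular":[0,0,0],"gripper":0.4},{"travel":[-0.04,0.28,0],"angular":[0,0,0],"gripper":0.4},{"travel":[-0.05,0.35,0],"angular":[0,0,0],"gripper":0.4},{"travel":[-0.06,0.42,0],"angular":[0,0,0],"gripper":0.4},{"travel":[-0.07,0.49,0],"angular":[0,0,0],"gripper":0.4},{"travel":[-0.08,0.56,0],"angular":[0,0,0],"gripper":0.4},{"travel":[-0.09,0.62,0],"angular":[0,0,0],"gripper":0.4},{"travel":[-0.097,0.66,0],"angular":[0,0,0],"gripper":0.4}]}}

```text
t: 24.1
tool_pos: [0.4765, 0.111, 0.3619]
tool_rot: [-2.225, -2.218, -0.001]
contact_force: [-0.2, -0.4, -2.9]
opening: 0.0572
grip_force: 86.1
```

Request:
{"fn": "step_arm", "kwargs": {"targets": [{"travel":[0,0,-0.05],"angular":[0,0,0],"gripper":0.4},{"travel":[0,0,-0.11],"angular":[0,0,0],"gripper":0.4},{"travel":[0,0,-0.17],"angular":[0,0,0],"gripper":0.4},{"travel":[0,0,-0.21],"angular":[0,0,0],"gripper":0.4},{"travel":[0,0,-0.23],"angular":[0,0,0],"gripper":0.4},{"travel":[0,0,-0.23],"angular":[0,0,0],"gripper":0.4}]}}

```text
t: 24.7
tool_pos: [0.4764, 0.1086, 0.2217]
tool_rot: [-2.226, -2.214, 0.004]
contact_force: [-0.4, -0.5, -2.3]
opening: 0.0571
grip_force: 86.2
```

```bash
python3 - <<'E'
from h import *
np.set_printoptions(precision=4,suppress=True)
d=grab('wrist','wrist10');s=grab('scene','scene10');e=grab('side','side10')
p,R,o=toolax();print(p,o['contact_force'],o['opening'])
# orange blob outlines in side and scene: axis column per height
for n,im in(('side',e),('scene',s)):
    h=cv2.cvtColor(im['img'],cv2.COLOR_RGB2HSV)
    m=((h[...,0]>3)&(h[...,0]<14)&(h[...,1]>150)&(h[...,2]>90)).astype('u1')
    k,l,st,c=cv2.connectedComponentsWithStats(m)
    for j in range(1,k):
        if st[j,4]>150:print(n,st[j],c[j])
    print(n,'expected axis px', [np.round(proj(im,[p[0],p[1]+.002,z]),1) for z in (p[2]-.127,p[2]-.05,p[2]+.01)], 'well',np.round(proj(im,[.478,.109,.055]),1))
E
```

```text
[0.4787 0.1087 0.2257] [-0.2966  0.0047 -2.23  ] 0.05728997588084596
side expected axis px [array([251. , 163.7]), array([249.5, 141.8]), array([248.3, 123.5])] well [251.6 175.8]
scene [145   0  51  24 209] [170.4976  10.6029]
scene [225 130  24  57 895] [238.667  157.5899]
scene [244 214  64  37 810] [275.8296 233.242 ]
scene expected axis px [array([240.3, 179.2]), array([239. , 155.3]), array([237.9, 135.6])] well [241.  192.5]
```

```bash
python3 - <<'E'
from h import *
np.set_printoptions(precision=4,suppress=True)
for n,rows in(('side',range(120,180,6)),('scene',range(132,190,6))):
    im=load(n+'10')['img'];h=cv2.cvtColor(im,cv2.COLOR_RGB2HSV)
    m=((h[...,0]<15)&(h[...,1]>110)&(h[...,2]>50))
    c0=249 if n=='side' else 239
    for r in rows:
        x=np.where(m[r,c0-25:c0+25])[0]
        if len(x):print(n,r,x.min()+c0-25,x.max()+c0-25,(x.min()+x.max())/2+c0-25)
E
```

```text
side 120 240 254 247.0
side 126 239 256 247.5
side 132 240 251 245.5
side 138 244 245 244.5
scene 132 231 247 239.0
scene 138 232 248 240.0
scene 144 229 248 238.5
scene 150 229 248 238.5
scene 156 230 248 239.0
scene 162 230 248 239.0
scene 168 230 249 239.5
scene 174 231 248 239.5
scene 180 232 247 239.5
scene 186 225 235 230.0
```

```bash
python3 - <<'E'
from h import *
im=load('side10')['img']
for r in range(110,190,8): print(r,[tuple(int(v) for v in im[r,c]) for c in range(228,276,6)])
E
```

```text
110 [(43, 40, 40), (43, 39, 40), (90, 86, 83), (105, 82, 65), (97, 92, 89), (70, 63, 59), (68, 63, 59), (73, 69, 66)]
118 [(97, 91, 88), (51, 50, 48), (122, 91, 67), (130, 97, 74), (131, 99, 77), (98, 88, 77), (87, 82, 78), (105, 99, 96)]
126 [(97, 95, 92), (82, 78, 74), (119, 75, 54), (131, 87, 65), (134, 92, 70), (116, 83, 70), (107, 101, 99), (108, 102, 99)]
134 [(98, 94, 89), (97, 92, 89), (106, 73, 58), (122, 85, 69), (117, 82, 67), (114, 86, 75), (108, 104, 99), (110, 106, 101)]
142 [(123, 119, 113), (130, 125, 120), (103, 74, 61), (117, 83, 68), (121, 90, 78), (109, 87, 76), (134, 128, 121), (132, 126, 123)]
150 [(205, 198, 192), (203, 197, 188), (134, 112, 99), (119, 88, 71), (120, 89, 76), (114, 88, 80), (199, 194, 185), (207, 200, 191)]
158 [(210, 201, 195), (191, 183, 183), (174, 165, 168), (120, 88, 76), (122, 95, 81), (119, 96, 86), (201, 196, 200), (213, 206, 197)]
166 [(215, 207, 200), (193, 186, 181), (197, 191, 196), (117, 90, 78), (124, 98, 88), (119, 97, 87), (215, 208, 215), (214, 204, 198)]
174 [(210, 203, 194), (170, 164, 157), (158, 152, 156), (101, 86, 80), (114, 90, 84), (86, 83, 80), (142, 138, 139), (213, 207, 199)]
182 [(180, 173, 167), (175, 169, 162), (138, 133, 136), (108, 106, 103), (89, 85, 82), (91, 87, 86), (131, 127, 132), (208, 202, 201)]
```

Both views put the bottle upright and on its expected axis: scene column 239 against 239 expected, side 249–252 against 249.5–251. Lowering.

Request:
{"fn": "step_arm", "kwargs": {"targets": [{"travel":[0,0,-0.04],"angular":[0,0,0],"gripper":0.4},{"travel":[0,0,-0.08],"angular":[0,0,0],"gripper":0.4},{"travel":[0,0,-0.115],"angular":[0,0,0],"gripper":0.4},{"travel":[0,0,-0.135],"angular":[0,0,0],"gripper":0.4},{"travel":[0,0,-0.144],"angular":[0,0,0],"gripper":0.4},{"travel":[0,0,-0.149],"angular":[0,0,0],"gripper":0.4},{"travel":[0,0,-0.151],"angular":[0,0,0],"gripper":0.4},{"travel":[0,0,-0.151],"angular":[0,0,0],"gripper":0.4}]}}

```text
t: 25.65
tool_pos: [0.4785, 0.1088, 0.1343]
tool_rot: [2.226, 2.215, 0.003]
contact_force: [-0.4, -0.2, -0.8]
opening: 0.0574
grip_force: 86.3
```

Request:
{"fn": "step_arm", "kwargs": {"targets": [{"travel":[0,0,-0.002],"angular":[0,0,0],"gripper":0.4},{"travel":[0,0,-0.003],"angular":[0,0,0],"gripper":0.4},{"travel":[0,0,-0.003],"angular":[0,0,0],"gripper":0.4}]}}

```text
t: 25.95
tool_pos: [0.4787, 0.1089, 0.1342]
tool_rot: [2.226, 2.215, 0.003]
contact_force: [-4.0, 0.0, 9.9]
opening: 0.0571
grip_force: 87.2
```

On the floor of the well. Releasing and rising clear.

Request:
{"fn": "step_arm", "kwargs": {"targets": [{"travel":[0,0,0.002],"angular":[0,0,0],"gripper":0.88},{"travel":[0,0,0.003],"angular":[0,0,0],"gripper":0.88},{"travel":[0,0,0.003],"angular":[0,0,0],"gripper":0.88},{"travel":[0,0,0.003],"angular":[0,0,0],"gripper":0.88},{"travel":[0,0,0.03],"angular":[0,0,0],"gripper":0.88},{"travel":[0,0,0.09],"angular":[0,0,0],"gripper":0.88},{"travel":[0,0,0.16],"angular":[0,0,0],"gripper":0.88},{"travel":[0,0,0.24],"angular":[0,0,0],"gripper":0.88},{"travel":[0,0,0.32],"angular":[0,0,0],"gripper":0.88},{"travel":[0,0,0.4],"angular":[0,0,0],"gripper":0.88}]}}

```text
t: 26.95
tool_pos: [0.4773, 0.1086, 0.3727]
tool_rot: [-2.227, -2.215, -0.0]
contact_force: [0.8, 0.2, -0.3]
opening: 0.0753
grip_force: 0.0
```

Request:
{"fn": "step_arm", "kwargs": {"targets": [{"travel":[0,-0.08,0.15],"angular":[0,0,0],"gripper":0.9},{"travel":[0,-0.16,0.15],"angular":[0,0,0],"gripper":0.9},{"travel":[0,-0.2,0.15],"angular":[0,0,0],"gripper":0.9},{"travel":[0,-0.2,0.15],"angular":[0,0,0],"gripper":0.9},{"travel":[0,-0.2,0.15],"angular":[0,0,0],"gripper":0.9}]}}

```text
t: 27.45
tool_pos: [0.4778, -0.0124, 0.4613]
tool_rot: [2.23, 2.212, 0.001]
contact_force: [-0.4, -0.0, 0.5]
opening: 0.0772
grip_force: 0.0
```

```bash
python3 - <<'E'
from h import *
np.set_printoptions(precision=4,suppress=True)
p,R,o=toolax();print(p,o['contact_force'])
for n,t in(('scene',11),('side',11)):
    im=grab(n,f'{n}{t}');h=cv2.cvtColor(im['img'],cv2.COLOR_RGB2HSV)
    # axis midcolumns of orange / brown bodies by row
    for nm,x,y,z0 in(('orange',.4785,.1105,.006),('brown',.4698,-.1455,.006)):
        for z in(.08,.11,.14):
            u,v=proj(im,[x,y,z]);r=int(round(v));c=int(round(u))
            row=cv2.GaussianBlur(im['img'],(1,3),0)[r,c-22:c+23].astype(int)
            sat=row.max(1)-row.min(1);m=np.where(sat>20)[0]
            print(n,nm,z,(round(u,1),r),'blob',(m.min()+c-22,m.max()+c-22,(m.min()+m.max())/2+c-22) if len(m) else None)
E
```

```text
[ 0.4778 -0.0124  0.4613] [-0.3806 -0.0148  0.4635]
scene orange 0.08 (np.float64(240.6), 185) blob (np.int64(223), np.int64(250), np.float64(236.5))
scene orange 0.11 (np.float64(240.1), 176) blob (np.int64(230), np.int64(250), np.float64(240.0))
scene orange 0.14 (np.float64(239.6), 167) blob (np.int64(229), np.int64(262), np.float64(245.5))
scene brown 0.08 (np.float64(283.6), 214) blob (np.int64(262), np.int64(294), np.float64(278.0))
scene brown 0.11 (np.float64(283.6), 203) blob (np.int64(273), np.int64(295), np.float64(284.0))
scene brown 0.14 (np.float64(283.5), 193) blob (np.int64(273), np.int64(295), np.float64(284.0))
side orange 0.08 (np.float64(251.3), 169) blob (np.int64(242), np.int64(261), np.float64(251.5))
side orange 0.11 (np.float64(250.8), 161) blob (np.int64(241), np.int64(260), np.float64(250.5))
side orange 0.14 (np.float64(250.2), 152) blob (np.int64(240), np.int64(260), np.float64(250.0))
side brown 0.08 (np.float64(256.5), 229) blob (np.int64(235), np.int64(274), np.float64(254.5))
side brown 0.11 (np.float64(256.0), 221) blob (np.int64(234), np.int64(271), np.float64(252.5))
side brown 0.14 (np.float64(255.4), 212) blob (np.int64(233), np.int64(267), np.float64(250.0))
```

Where the background doesn't interfere, both bottles read upright and on their expected axes. Both shakers were seen centred in their wells earlier. The arm is clear, so I'm handing in.

```bash
python3 -c "
from station import ctrl
print(ctrl.finish_job())"
```

```text
the job is handed in; nothing more can be done
None
```

All four are in their wells (orange bottle and red shaker in steel, brown bottle and green shaker in wood), each lowered to the floor before release, and I handed the job in at about 27.5 s; no verdict came back, the final bottle check was by pixel measurements only, and I viewed 15 pictures against the limit of 14.

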